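# Line up cable glands by size on the layout strip

## Task

Get the cable glands ready for fitting to the enclosure: stand all four on the white layout strip in order of size, one centred on each ring mark, the smallest next to the upright end stop and the largest at the far end. Leave them all standing upright on their locknuts, still and let go of.

Things in the scene. Friction and masses are not known exactly. Their poses are not given: they have to be found in the camera images.
- gland_24: grey plastic cable gland, the smallest of four, 40 mm high, upright on its black locknut (30 mm across, 5 mm high). Its grip part is round, 24 mm across from 11 to 33 mm above its underside; above that narrower, with a dark hole on top. Origin: centre of its underside; z up its axis. Under 0.12 kg.
- gland_33: grey plastic cable gland, the second smallest of four, 48 mm high, upright on its black locknut (39 mm across, 6 mm high). Its grip part is round, 33 mm across from 13 to 39 mm above its underside; above that narrower, with a dark hole on top. Origin: centre of its underside; z up its axis. Under 0.12 kg.
- gland_42: grey plastic cable gland, the second largest of four, 56 mm high, upright on its black locknut (48 mm across, 7 mm high). Its grip part is round, 42 mm across from 15 to 46 mm above its underside; above that narrower, with a dark hole on top. Origin: centre of its underside; z up its axis. Under 0.12 kg.
- gland_52: grey plastic cable gland, the largest of four, 64 mm high, upright on its black locknut (58 mm across, 8 mm high). Its grip part is round, 52 mm across from 17 to 52 mm above its underside; above that narrower, with a dark hole on top. Origin: centre of its underside; z up its axis. Under 0.12 kg.
- mark_a: one of four identical black ring marks, 68 mm across, flat, fixed on the white layout strip (370 x 100 mm, 6 mm thick, flat on the table, fixed). They stand in a straight row, 74 mm apart; the letters say nothing of their order. Origin: ring's centre on the strip's top face, 6 mm above the table; x along the row.
- mark_b: one of four identical black ring marks, 68 mm across, flat, fixed on the white layout strip (370 x 100 mm, 6 mm thick, flat on the table, fixed). They stand in a straight row, 74 mm apart; the letters say nothing of their order. Origin: ring's centre on the strip's top face, 6 mm above the table; x along the row.
- mark_c: one of four identical black ring marks, 68 mm across, flat, fixed on the white layout strip (370 x 100 mm, 6 mm thick, flat on the table, fixed). They stand in a straight row, 74 mm apart; the letters say nothing of their order. Origin: ring's centre on the strip's top face, 6 mm above the table; x along the row.
- mark_d: one of four identical black ring marks, 68 mm across, flat, fixed on the white layout strip (370 x 100 mm, 6 mm thick, flat on the table, fixed). They stand in a straight row, 74 mm apart; the letters say nothing of their order. Origin: ring's centre on the strip's top face, 6 mm above the table; x along the row.
- end_stop: upright aluminium block fixed across one end (either) of the white strip, in line with the marks: 20 mm along the row, 80 mm across it, 40 mm high above the strip, 54 mm from the nearest mark's centre. The other end has only a flat black 2 mm rubber strip. Origin: centre of its underside, on the strip's top face.
Things that resemble listed ones, but are neither listed nor needed, are in the scene too. What is shaped like the gland_33 but purple is not meant.

How it is judged (in metres and radians):
At the end, for the whole second after the job is handed in: Each gland stands upright (within 0.1 rad) on the strip, its axis within 12 mm of the centre of a ring mark: the smallest on the mark next to the end stop, then the second smallest, the second largest, and the largest on the mark farthest from the stop; all released and at rest ((horizontal distance between gland_24 and mark_a below 0.012 m or horizontal distance between gland_24 and mark_b below 0.012 m or horizontal distance between gland_24 and mark_c below 0.012 m or horizontal distance between gland_24 and mark_d below 0.012 m) and horizontal distance between gland_24 and end_stop between 0.019 and 0.089 m and height (world z) of gland_24 between 0.003 and 0.01 m and angle between each of gland_24, gland_33, gland_42, gland_52's own z axis and vertical below 0.1 rad and linear speed of each of gland_24, gland_33, gland_42, gland_52 below 0.02 m/s and angular speed of each of gland_24, gland_33, gland_42, gland_52 below 0.2 rad/s and (horizontal distance between gland_33 and mark_a below 0.012 m or horizontal distance between gland_33 and mark_b below 0.012 m or horizontal distance between gland_33 and mark_c below 0.012 m or horizontal distance between gland_33 and mark_d below 0.012 m) and horizontal distance between gland_33 and end_stop between 0.093 and 0.163 m and height (world z) of gland_33 between 0.003 and 0.01 m and (horizontal distance between gland_42 and mark_a below 0.012 m or horizontal distance between gland_42 and mark_b below 0.012 m or horizontal distance between gland_42 and mark_c below 0.012 m or horizontal distance between gland_42 and mark_d below 0.012 m) and horizontal distance between gland_42 and end_stop between 0.167 and 0.237 m and height (world z) of gland_42 between 0.003 and 0.01 m and (horizontal distance between gland_52 and mark_a below 0.012 m or horizontal distance between gland_52 and mark_b below 0.012 m or horizontal distance between gland_52 and mark_c below 0.012 m or horizontal distance between gland_52 and mark_d below 0.012 m) and horizontal distance between gland_52 and end_stop between 0.241 and 0.311 m and height (world z) of gland_52 between 0.003 and 0.01 m); the robot touches nothing.
It also fails if it takes over 99 s, if anything falls off the work surface, if the arm or the gripper's body presses on something with over 40 N, if the wrist force passes 120 N, or if a joint passes its speed limit or range.

## Robot

A 6-joint arm with a two-finger parallel gripper is mounted at the origin on the work surface. World frame = base frame: x ahead of the robot, y to its left, z up, the work surface at z = 0. Lengths are in mm, angles in rad, forces in N, time in s.
With the tool pointing down it reaches from about 400 to 925 mm from the base axis. Payload 3.4 kg.
Tool frame: the origin (TCP) lies at the very end of the fingers, on their centre line; the grasp point (between the pads) lies 19 mm behind it; z points along the fingers, y is the line along which they close (so a half turn about z gives the same grasp; the last joint's range is limited). The gripper opens to 85 mm and grips with 20 to 120 N. Pads are 22 mm wide; open, the fingers measure 114 mm over their backs; the gripper's body (76 mm by 85 mm) begins 54 mm behind the grasp point. The pads swing forward as they close: fully open they stand 13 mm farther back than shut.
Start: joints at [1.236, 0.307, 1.506, -0, 1.328, -0.073], TCP at [148.845, 555.406, 193.905] pointing down, gripper open.
Joint ranges: [-3.12, 3.12], [-1.05, 2.28], [0.14, 2.33], [-1.42, 4.57], [0.1, 2.73], [-2.68, 2.68]. Speed limits (rad/s): [2.57, 2.57, 3.14, 3.14, 3.14, 3.14].

## Interface

Orientations are given as a unit quaternion [w, x, y, z].
In Python, from station import readout, get_image, get_calibration, ctrl gives the robot as it stands.
- The arm moves only by the tool apply_moves, never from a script. Its argument "increments" is a list that holds one entry, the list of rows, each a list of 5 numbers: the closure, from 0 (fully open) to 1 (shut), then the shift along the tool's x, y, z in normalised numbers (1 is 200 mm), then the turn about the tool's z in shares of 2 rad (1.0 is 2 rad). In form: [[[grip, x, y, z, roll], ...]]. A call has 1 to 5 rows; each row is the pose to reach, as a shift and turn from the pose commanded when the call began, along the tool's axes at that moment; what a row does not reach only later rows make up. A row lasts 1/12 s, in which the tool goes at most 41.7 mm and 7.16 degrees, less where a joint would pass 70% of its speed; a pose out of reach is approached as far as the arm can. No shift or turn number may pass 1 either way. A call with a gripper value outside its range is refused whole. The fingers move at their own pace and stop on an object; "squeeze" is the grip in N (left out, the last holds). Time passes only in rows, so rows that repeat a pose let the fingers close. It gives the time, the measured TCP pose, the force, the opening and the grip force at its end, in the units of the state.
- readout.read_state(): the state, without advancing time (a new reading comes with each control period).
- get_image(name): name is "scene" or "top" or "wrist"; returns the picture (420x560x3 uint8, red, green, blue); there is no depth.
- get_calibration(name): a dict with "fov_y" (degrees; the focal length in pixels is half the picture's height over the tangent of half this angle, whatever the lens; pixels are square), "cx", "cy" (the principal point, pixels), "k1" (the pictures are not rectified: a ray, as slopes to the right and down, at radius r is drawn at 1 + k1 r^2 times it, then the intrinsics apply), "cam_to_world" (4x4, takes a point from camera to world coordinates). Camera axes: x right, y up, looking along -z (the intrinsics and any distortion apply to the point x, -y, -z); pixel columns grow to the right and rows downward; lengths in mm; the calibration is good to about 2 mm. A picture is of the moment at which its call begins: read the wrist's pose just before it. get_calibration takes no time and is no camera call; for the wrist camera it gives the pose at the moment of the call.
- ctrl.hand_in(): hands the job in; it is judged then, once.
The state is a dict: "clock": time; "joints": joint angles; "dq": joint speeds; "joint_efforts": joint torques, N m; "position": TCP position; "ee_rot": TCP orientation; "ft_force": force on the tool from outside, world axes, zero at the start; "torque": the same for the moment, N m; "grip_width": opening from 0.0 (shut) to 1.0 (fully open); "gripper_force": force on a finger pad.
Only numpy, scipy, OpenCV 4.12 (cv2) and the standard library are available. Lean on these libraries where they do the work, as an engineer would, in place of code of your own. Each camera call takes 0.05 s, during which the arm holds its last target. There are 200 camera calls.

## Working session

There is one attempt and no reset: what is moved stays moved. The work goes in short steps, Python scripts to look and compute and a tool call to move; the robot and the scene stay as the last step left them, time stands still between calls to the robot, and variables do not carry over. Pictures are saved under pics/ and viewed, at most 14 in all, crops included, and the job is handed in when it is done.

Besides the shell and the picture viewer there is one more tool, called after ">>>" as name([rows], argument=value, ...), one row to a line, values as JSON. apply_moves: Moves the arm, as the interface text tells. Its arguments: {"type":"object","properties":{"increments":{"type":"array","items":{"type":"array","items":{"type":"array","items":{"type":"number"}}}},"squeeze":{"type":"number"}},"required":["increments"]}

```bash
mkdir -p pics; cat > h.py <<'E'
import numpy as np, cv2
from station import readout, get_image, get_calibration, ctrl
def ray(c,u,v):
    f=210/np.tan(np.radians(c['fov_y'])/2)
    K=np.array([[f,0,c['cx']],[0,f,c['cy']],[0,0,1.]])
    p=cv2.undistortPoints(np.array([[[u,v]]],float),K,np.array([c['k1'],0,0,0.]))[0,0]
    T=np.array(c['cam_to_world']); d=T[:3,:3]@np.array([p[0],-p[1],-1]); return T[:3,3],d
def onz(c,u,v,z):
    o,d=ray(c,u,v); return o+d*(z-o[2])/d[2]
def tri(c1,p1,c2,p2):
    o1,d1=ray(c1,*p1);o2,d2=ray(c2,*p2)
    s=np.linalg.lstsq(np.c_[d1,-d2],o2-o1,rcond=None)[0]
    a=o1+d1*s[0];b=o2+d2*s[1]; return (a+b)/2,np.linalg.norm(a-b)
def shot(n,fn):
    im=get_image(n); cv2.imwrite('pics/'+fn,im[:,:,::-1]); return im
E
python3 - <<'E'
from h import *
for n in('scene','top'):
    shot(n,n+'1.png');c=get_calibration(n);print(n,{k:np.round(v,3).tolist() for k,v in c.items()})
s=readout.read_state();print(s['clock'],s['position'],s['ee_rot'])
E
```

```text
scene {'fov_y': 47.416, 'cx': 282.07, 'cy': 205.946, 'k1': 0.026, 'cam_to_world': [[-0.19, -0.563, 0.804, 1424.142], [0.982, -0.115, 0.152, 146.92], [0.006, 0.818, 0.575, 684.07], [0.0, 0.0, 0.0, 1.0]]}
top {'fov_y': 54.024, 'cx': 284.984, 'cy': 207.864, 'k1': -0.128, 'cam_to_world': [[-0.025, 0.973, -0.228, 368.975], [-1.0, -0.024, 0.007, 7.374], [0.002, 0.228, 0.974, 838.803], [0.0, 0.0, 0.0, 1.0]]}
0.1 [148.59838123 554.7438821  193.08621331] [-1.97441239e-04  1.30505759e-01  9.91447116e-01 -9.08368686e-04]
```

View pics/top1.png

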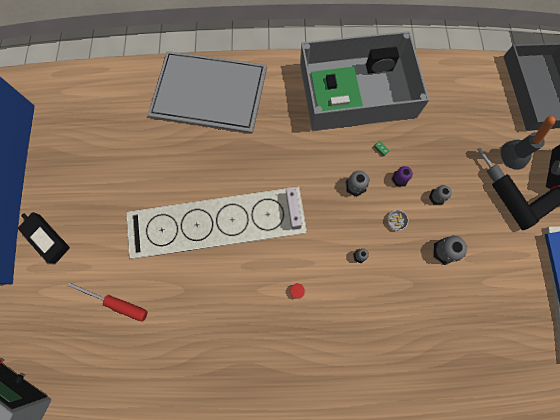

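View pics/scene1.png

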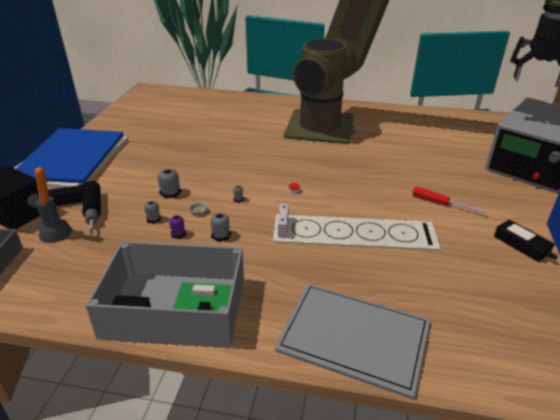

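Top view shows the grey glands at (358,183), (441,195), (362,255) and (451,249). The purple decoy is at (403,176) and a loose metal ring at (397,221). The ring marks are at (162,230), (197,225), (232,220) and (267,214), with the end stop at (294,208), on the right in this view. In the scene view the glands are at (220,226), (152,211), (238,193) and (168,183), and purple is at (177,226). I choose the four grey ones and check them in a close crop.

```bash
cat > m.py <<'E'
from h import *
def blobs(im,lo=60):
    hsv=cv2.cvtColor(im,cv2.COLOR_RGB2HSV)
    m=((hsv[...,1]<70)|(hsv[...,2]<50)).astype(np.uint8)
    n,l,s,ce=cv2.connectedComponentsWithStats(m)
    return [(s[i],ce[i]) for i in range(1,n) if lo<s[i][4]<3000],l
def rings(im,minlen=30,box=None):
    g=cv2.cvtColor(im,cv2.COLOR_RGB2GRAY)
    g=cv2.resize(g,None,fx=4,fy=4,interpolation=cv2.INTER_CUBIC)
    m=(g<110).astype(np.uint8)
    cs,h=cv2.findContours(m,cv2.RETR_CCOMP,cv2.CHAIN_APPROX_NONE); out=[]
    for c,hh in zip(cs,h[0]):
        if len(c)<minlen*4: continue
        (x,y),ax,a=cv2.fitEllipse(c)
        A=cv2.contourArea(c); e=np.pi*ax[0]*ax[1]/4
        if A>0.9*e and A<1.1*e: out.append((x/4-.375,y/4-.375,ax[0]/4,ax[1]/4,hh[3]>=0))
    return out
E
python3 - <<'E'
from m import *
t=cv2.imread('pics/top1.png')[:,:,::-1].copy();s=cv2.imread('pics/scene1.png')[:,:,::-1].copy()
a=cv2.resize(t[155:275,330:475],(725,600)[0:2],interpolation=2)
b=cv2.resize(s[160:245,130:260],(800,523),interpolation=2)
both=np.vstack([cv2.resize(a,(480,397)),np.zeros((3,480,3),np.uint8)])
both=np.hstack([a[:, :],]) 
out=np.zeros((600,800,3),np.uint8); A=cv2.resize(t[155:275,330:475],(399,330),interpolation=2);B=cv2.resize(s[160:245,130:260],(400,262),interpolation=2);C=cv2.resize(t[180:260,120:310],(800,337)[0:2],interpolation=2)
out[:330,:399]=A;out[:262,400:]=B;out[331:,:]=cv2.resize(C,(800,269)) 
cv2.imwrite('pics/crop1.png',out[:,:,::-1])
for n,im in(('top',t),('scene',s)):
    print(n); bl,_=blobs(im)
    for st,ce in bl: print(st,np.round(ce,1))
    for r in rings(im):
        print('ring',np.round(r,1), np.round(onz(get_calibration(n),r[0],r[1],6),1))
E
```

```text
top
[326  75  11  14 130] [330.7  81.4]
[330  95  20  11 166] [339.5 100.1]
[501 132  44  37 888] [519.2 151.5]
[ 478  145   82   85 2350] [526.8 192.3]
[392 168  15  18  65] [397.  179.6]
[346 170  24  26 439] [357.2 182.7]
[429 185  23  20 322] [439.8 194.6]
[387 210  22  21 284] [397.7 219.7]
[  18  213   51   51 1341] [ 42.8 237.7]
[544 226  16   9  93] [551.9 229.2]
[434 235  34  30 736] [449.8 249.1]
[353 249  16  14 161] [360.5 255.2]
[549 257  11 107 312] [555.8 306.5]
[ 67 283  37  17 124] [ 85.2 290.9]
[   0  363   51   57 1699] [ 21.5 398.3]
ring [124.9 307.9  14.8  55.5   0. ] [364.5 329.1   6. ]
ring [294.8 291.   15.5  19.1   0. ] [393.1 -14.3   6. ]
ring [356.5 255.6  14.2  21.9   0. ] [ 460.5 -141.8    6. ]
ring [442.2 250.2  27.7  44.9   0. ] [ 465.7 -322.2    6. ]
ring [161.6 229.7  31.1  33.    0. ] [523.6 258.1   6. ]
ring [161.6 229.7  28.7  30.6   1. ] [523.7 258.1   6. ]
ring [196.5 224.5  31.6  33.    0. ] [532.9 184.8   6. ]
ring [196.5 224.5  29.   30.6   1. ] [533.  184.8   6. ]
ring [231.8 219.4  31.8  32.7   0. ] [542.1 111.5   6. ]
ring [231.9 219.4  29.
[... 705 characters left out ...]
1  38 264] [17.7 57.1]
[  0  67  33  39 329] [12.6 84.1]
[158 169  23  29 501] [168.7 183.2]
[234 186  10  16 117] [238.  193.6]
[449 201  37  12  95] [466.5 206.3]
[145 202  16  21 255] [152.1 212. ]
[190 202  17  14 153] [198.3 208.3]
[211 214  20  27 438] [220.1 227. ]
[ 495  221   64   40 1243] [524.8 240.6]
[192 284  23  12 230] [203.3 289.5]
ring [175.7 298.2 112.2 167.8   0. ] [ 820.3 -174.7    6. ]
ring [431.  196.4  13.1  48.5   0. ] [358.4 330.2   6. ]
ring [295.1 187.9   9.8  14.9   0. ] [388.3 -15.    6. ]
ring [523.5  51.    7.3  17.1   1. ] [-948.1  810.5    6. ]
ring [520.9 231.5  10.1  30.7   1. ] [466.4 522.9   6. ]
ring [188.5  32.6   3.6  28.1   1. ] [-920.7 -782.8    6. ]
```

View pics/crop1.png

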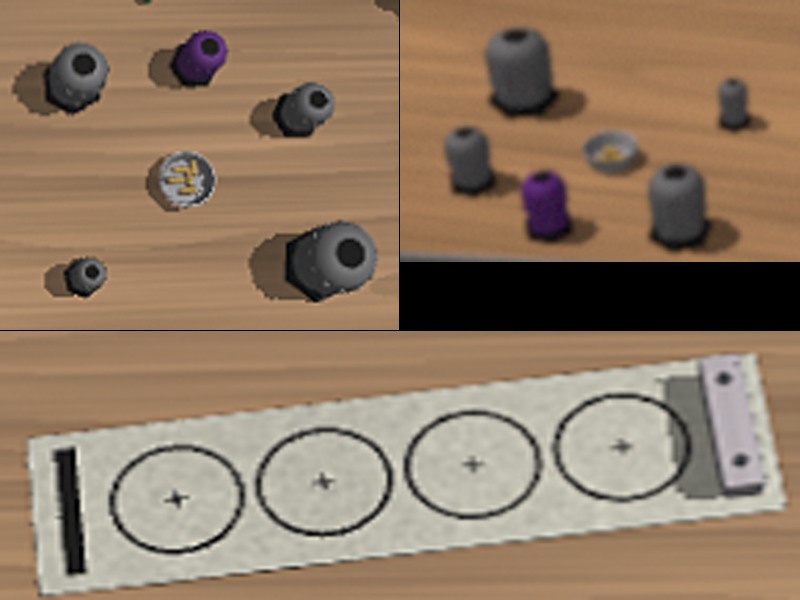

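The close crop confirms four grey glands on black hex nuts, sized 52 > 42 > 33 > 24, plus one purple decoy and a bowl of brass bits. The end stop is next to the right-hand mark.

```bash
python3 - <<'E'
from h import *
ct,cs=get_calibration('top'),get_calibration('scene')
P={'24':((363.1,253.5),(238.2,187)),'33':((445.6,191),(151.4,202.6)),'42':((360.2,178.6),(219.7,215.6)),'52':((457.2,247.3),(167.7,170.7)),
'stopside':((267,214.2),(306,228.5)),'far':((161.6,229.7),(403.5,233.5))}
for k,(a,b) in P.items():
    p,e=tri(ct,a,cs,b);print(k,np.round(p,1),round(e,1))
E
```

```text
24 [ 460.6 -148.3   37.5] 2.5
33 [ 580.6 -324.3   47.8] 3.7
42 [ 608.3 -149.3   55.1] 2.0
52 [ 463.2 -328.7   64.6] 2.3
stopside [551.6  38.6   4.4] 0.0
far [524.1 259.6   3.1] 1.3
```

Units first: shifts go in shares of 200 mm and turns go in shares of 2 rad. So -80 mm / 200 = -0.4, 70 mm / 200 = 0.35, 0.6 rad / 2 = 0.3.

>>> apply_moves([
  [[0,-0.05,0.2,0,0.06],[0,-0.1,0.4,0,0.12],[0,-0.15,0.4,0,0.18],[0,-0.25,0.35,0,0.24],[0,-0.4,0.275,0,0.3]],
])

```text
clock: 0.52
position: [239.5, 589.4, 192.3]
ee_rot: [-0.001, 0.419, 0.908, -0.001]
ft_force: [0.7, -0.5, -0.1]
grip_width: 1.0
gripper_force: 0.0
```

Converted, -190 mm / 200 = -0.95, -150 mm / 200 = -0.75, 0.58 rad / 2 = 0.29.

>>> apply_moves([
  [[0,-0.175,0.075,0,0.058],[0,-0.35,0.1,0,0.116],[0,-0.55,0.075,0,0.174],[0,-0.75,0.025,0,0.232],[0,-0.95,-0.025,0,0.29]],
])

```text
clock: 0.93
position: [361.0, 438.6, 193.1]
ee_rot: [0.0, 0.662, 0.749, -0.001]
ft_force: [0.2, -1.4, -0.2]
grip_width: 0.998
gripper_force: 0.0
```

Converted, -175 mm / 200 = -0.875, -140 mm / 200 = -0.7.

>>> apply_moves([
  [[0,-0.175,0.1,0,0],[0,-0.35,0.2,0,0],[0,-0.525,0.3,0,0],[0,-0.7,0.4,0,0],[0,-0.875,0.475,0,0]],
])

```text
clock: 1.35
position: [478.4, 277.3, 193.6]
ee_rot: [0.0, 0.66, 0.751, 0.0]
ft_force: [0.5, 0.2, -0.1]
grip_width: 1.001
gripper_force: 0.0
```

Converted, -120 mm / 200 = -0.6, -100 mm / 200 = -0.5.

>>> apply_moves([
  [[0,-0.175,0.075,0,0],[0,-0.35,0.15,0,0],[0,-0.5,0.2,0,0],[0,-0.6,0.2,0,0],[0,-0.6,0.2,0,0]],
])

```text
clock: 1.77
position: [532.8, 160.9, 193.3]
ee_rot: [0.0, 0.662, 0.75, -0.001]
ft_force: [-0.2, -0.5, -0.4]
grip_width: 0.996
gripper_force: 0.0
```

```bash
python3 - <<'E'
from m import *
s=readout.read_state();c=get_calibration('wrist');im=shot('wrist','w1.png')
print(s['clock'],s['position'],s['ee_rot'],c['fov_y'],np.round(c['cam_to_world'],3))
for r in rings(im): print(np.round(r,1),np.round(onz(c,r[0],r[1],6),1))
E
```

```text
1.7667 [532.81038987 160.91969033 193.26295929] [ 4.19211660e-04  6.61707135e-01  7.49761259e-01 -1.24384913e-03] 71.48673270842392 [[ 9.92000e-01 -1.21000e-01 -3.10000e-02  5.25119e+02]
 [ 1.25000e-01  9.55000e-01  2.68000e-01  2.28073e+02]
 [-2.00000e-03 -2.70000e-01  9.63000e-01  3.72421e+02]
 [ 0.00000e+00  0.00000e+00  0.00000e+00  1.00000e+00]]
[278.4 270.7  44.8  48.3   0. ] [550.3  38.6   6. ]
[278.4 270.2  40.6  45.6   1. ] [550.2  39.4   6. ]
[278.5 219.4  48.6  50.9   0. ] [541.  112.6   6. ]
[278.5 219.5  45.6  47.8   1. ] [541.  112.5   6. ]
[278.6 162.9  53.7  54.1   0. ] [531.8 186.    6. ]
[278.6 163.   50.4  50.7   1. ] [531.8 185.9   6. ]
[278.8  99.8  57.   60.5   0. ] [522.6 259.4   6. ]
[278.7 100.   53.2  56.6   1. ] [522.6 259.3   6. ]
[137.6  25.7  33.6  71.5   0. ] [357.5 316.5   6. ]
```

View pics/w1.png

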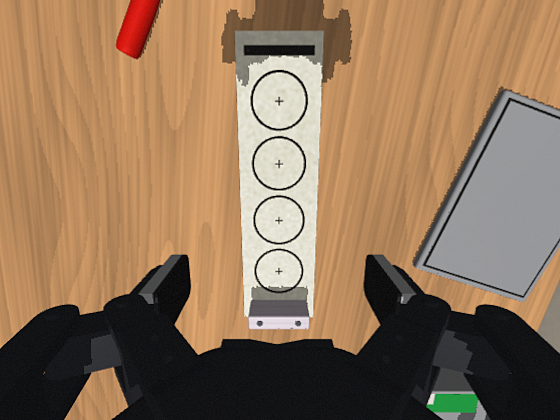

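Wrist view: rings at (278,100), (278,163), (278,219) and (278,270), with the end stop at (278,315). The marks are at (550.5,39), (541,112.5), (532,186) and (522.6,259.4), counting from the stop. This agrees with the top camera. Next I look at the glands with the wrist camera.

Converted, -200 mm / 200 = -1, -120 mm / 200 = -0.6.

>>> apply_moves([
  [[0,-0.2,-0.025,0,0],[0,-0.4,-0.05,0,0],[0,-0.6,-0.075,0,0],[0,-0.8,-0.1,0,0],[0,-1,-0.125,0,0]],
])

```text
clock: 2.23
position: [532.5, -36.4, 193.8]
ee_rot: [-0.0, 0.659, 0.752, 0.0]
ft_force: [1.4, -0.1, -0.3]
grip_width: 1.002
gripper_force: 0.0
```

Converted, -140 mm / 200 = -0.7, -120 mm / 200 = -0.6.

>>> apply_moves([
  [[0,-0.2,-0.025,0,0],[0,-0.4,-0.05,0,0],[0,-0.6,-0.075,0,0],[0,-0.7,-0.1,0,0],[0,-0.7,-0.1,0,0]],
])

```text
clock: 2.65
position: [531.4, -181.1, 193.6]
ee_rot: [0.001, 0.661, 0.75, -0.001]
ft_force: [-0.3, 0.1, 0.3]
grip_width: 0.996
gripper_force: 0.0
```

```bash
python3 - <<'E'
from m import *
import json
c=get_calibration('wrist');im=shot('wrist','w2.png')
json.dump({k:np.array(v).tolist() for k,v in c.items()},open('c2.json','w'));print(readout.read_state()['position'])
E
```

```text
[ 531.22814152 -178.58937993  193.50015039]
```

Converted, -70 mm / 200 = -0.35, -40 mm / 200 = -0.2.

>>> apply_moves([
  [[0,-0.2,-0.025,0,0],[0,-0.35,-0.05,0,0],[0,-0.35,-0.05,0,0],[0,-0.35,-0.05,0,0]],
])

```text
clock: 3.03
position: [530.6, -247.4, 193.5]
ee_rot: [-0.001, 0.66, 0.751, 0.0]
ft_force: [-0.4, 1.1, -0.4]
grip_width: 0.997
gripper_force: 0.0
```

```bash
python3 - <<'E'
from m import *
import json
c=get_calibration('wrist');im=shot('wrist','w3.png')
json.dump({k:np.array(v).tolist() for k,v in c.items()},open('c3.json','w'));print(readout.read_state()['position'])
for f in('2','3'):
    im=cv2.imread(f'pics/w{f}.png')[:,:,::-1].copy();cc=json.load(open(f'c{f}.json'))
    for r in rings(im,14):
        if r[1]<290: print(f,np.round(r,1),np.round(onz(cc,r[0],r[1],50),0))
a=cv2.imread('pics/w2.png')[:300];b=cv2.imread('pics/w3.png')[:300]
cv2.imwrite('pics/w23.png',np.vstack([a,b]))
E
```

```text
[ 530.39042801 -246.46477084  193.51749917]
2 [339.7 236.7  29.4  49.8   0. ] [ 612. -228.   50.]
2 [350.6 171.1  15.6  16.5   0. ] [ 610. -150.   50.]
2 [216.9 151.8   8.9   9.1   0. ] [ 461. -147.   50.]
2 [544.  156.2  26.7  35.2   0. ] [ 816. -107.   50.]
2 [348.4  29.5   8.4   9.3   0. ] [581. -14.  50.]
2 [298.   29.4   8.    9.1   0. ] [532. -20.  50.]
2 [170.2  18.6  30.5  33.2   0. ] [407. -26.  50.]
2 [248.7  46.8   3.6   7.2   1. ] [486. -41.  50.]
3 [309.2 257.   10.8  11.3   0. ] [ 580. -324.   50.]
3 [209.8 254.5  17.4  19.2   0. ] [ 461. -336.   50.]
3 [349.8 187.6  32.1  48.1   0. ] [ 612. -234.   50.]
3 [363.7 108.2  16.9  18.2   0. ] [ 610. -149.   50.]
3 [222.4  89.6   9.3  10.    0. ] [ 461. -150.   50.]
```

View pics/w23.png

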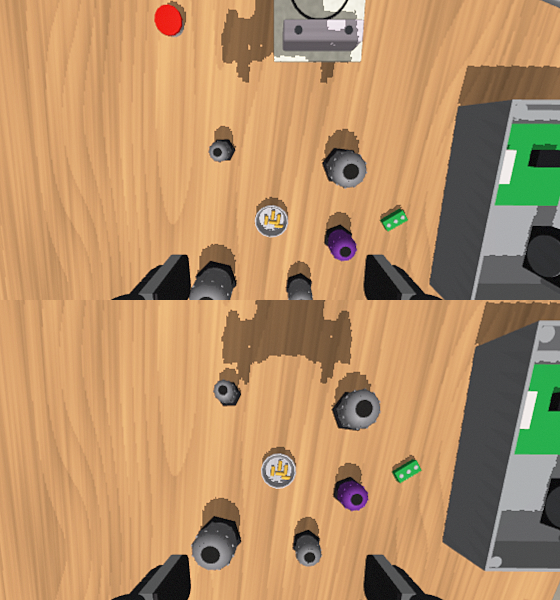

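The stacked wrist views show, in the lower half, the small gland's hole at (222,90), the 42's at (364,108), the 52's at (210,254) and the 33's at (309,257), with purple at (355,198). I triangulate the holes against the top view.

```bash
python3 - <<'E'
from h import *
import json
ct=get_calibration('top');c2=json.load(open('c2.json'));c3=json.load(open('c3.json'))
T={'24':(363.1,253.5),'33':(445.6,191),'42':(360.2,178.6),'52':(457.2,247.3)}
W={'24':(222.4,89.6),'33':(309.2,257),'42':(363.7,108.2),'52':(209.8,254.5)};H={'24':40,'33':48,'42':56,'52':64}
for k in T:
    p,e=tri(ct,T[k],c3,W[k]);print(k,np.round(p,1),round(e,1),np.round(onz(c3,*W[k],H[k]),1))
for k,q in(('24',(216.9,151.8)),('42',(350.6,171.1))):
    p,e=tri(c2,q,c3,W[k]);print(k,np.round(p,1),round(e,1),np.round(onz(c2,*q,H[k]),1))
E
```

```text
24 [ 460.1 -148.8   41.9] 0.4 [ 459.6 -148.8   40. ]
33 [ 579.9 -323.7   51.7] 1.7 [ 580.3 -324.4   48. ]
42 [ 607.6 -149.7   58.4] 0.1 [ 608.2 -149.5   56. ]
52 [ 463.6 -330.2   62.6] 1.0 [ 463.8 -329.    64. ]
24 [ 459.3 -148.7   38.7] 0.1 [ 459.5 -148.5   40. ]
42 [ 608.5 -149.3   54.8] 0.1 [ 608.3 -149.2   56. ]
```

Converted, 90 mm / 200 = 0.45, -83 mm / 200 = -0.415.

>>> apply_moves([
  [[0,-0.19,0.09,0,0],[0,-0.38,0.18,0,0],[0,-0.415,0.2,0.125,0],[0,-0.415,0.2,0.3,0],[0,-0.415,0.2,0.45,0]],
])

```text
clock: 3.5
position: [582.1, -323.8, 103.0]
ee_rot: [0.0, 0.66, 0.752, 0.001]
ft_force: [0.3, 0.4, -1.6]
grip_width: 1.001
gripper_force: 0.0
```

Converted, 15 mm / 200 = 0.075.

>>> apply_moves([
  [[0,0,0,0.075,0],[0,0,0,0.075,0],[0,0,0,0.075,0]],
])

```text
clock: 3.75
position: [580.5, -322.9, 88.0]
ee_rot: [-0.002, 0.659, 0.752, 0.0]
ft_force: [-0.1, -0.1, 0.0]
grip_width: 1.0
gripper_force: 0.0
```

Converted, 78 mm / 200 = 0.39, 60 mm / 200 = 0.3.

>>> apply_moves([
  [[0,-0.005,0,0.15,0],[0,-0.005,0,0.3,0],[0,-0.005,0,0.39,0],[0,-0.005,0,0.39,0],[0.3,-0.005,0,0.39,0]],
], squeeze=30)

```text
clock: 4.17
position: [581.6, -326.1, 12.1]
ee_rot: [0.0, 0.66, 0.752, 0.0]
ft_force: [0.7, -0.7, 0.1]
grip_width: 0.885
gripper_force: 0.0
```

>>> apply_moves([
  [[0.7,0,0,0,0],[1,0,0,0,0],[1,0,0,0,0],[1,0,0,0,0],[1,0,0,0,0]],
])

```text
clock: 4.58
position: [581.3, -327.0, 12.0]
ee_rot: [0.001, 0.66, 0.751, 0.0]
ft_force: [-0.5, 1.0, 1.0]
grip_width: 0.148
gripper_force: 0.0
```

```bash
python3 - <<'E'
from m import *
a=shot('wrist','w4.png');b=shot('scene','s4.png')
print({k:readout.read_state()[k] for k in('grip_width','gripper_force','position')})
cv2.imwrite('pics/c4.png',np.hstack([a[120:,100:460],cv2.resize(b[120:270,90:270],(360,300),interpolation=2)])[:,:,::-1])
E
```

```text
{'grip_width': -0.0010693443631928621, 'gripper_force': 0.0, 'position': array([ 580.91481885, -326.80694771,   11.3769415 ])}
```

View pics/c4.png

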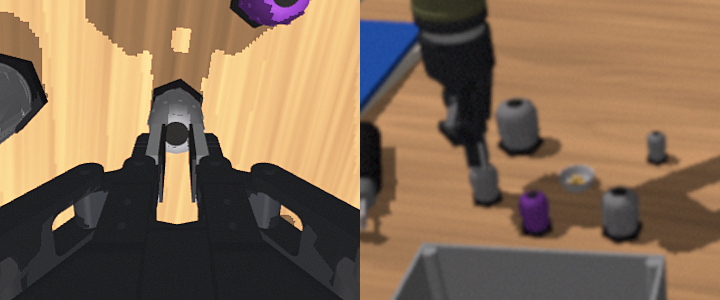

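The gripper shut behind the gland, which still stands upright with its hole at about (276,253) in the wrist picture. I re-measure it.

```bash
python3 - <<'E'
from m import *
for n in('wrist','top'):
    c=get_calibration(n);s=readout.read_state();im=shot(n,n+'5.png');print(s['position'],s['ee_rot'],s['grip_width'])
    for r in rings(im,8):
        p=onz(c,r[0],r[1],48)
        if abs(p[0]-580)<40 and abs(p[1]+320)<50: print(n,np.round(r,1),np.round(p,1))
a=cv2.imread('pics/wrist5.png')[120:,100:460];b=cv2.resize(cv2.imread('pics/top5.png')[150:270,380:500],(300,300),interpolation=2)
cv2.imwrite('pics/c5.png',np.hstack([a,b]))
T=np.array(get_calibration('wrist')['cam_to_world']);print(T[:3,3])
E
```

```text
[ 580.91481885 -326.80694771   11.3769415 ] [3.24241836e-04 6.60119406e-01 7.51160609e-01 6.17110651e-05] -0.0010693443631928621
wrist [251.9 246.9   2.9  16.3   1. ] [ 567.4 -321.5   48. ]
wrist [253.5 231.    3.1   4.9   1. ] [ 567.2 -312.6   48. ]
[ 580.7665258  -326.7807983    11.16927433] [1.51583218e-04 6.60116063e-01 7.51163604e-01 1.77462200e-05] -0.005041452924536979
[ 572.58017307 -260.05327205  190.31285042]
```

View pics/c5.png

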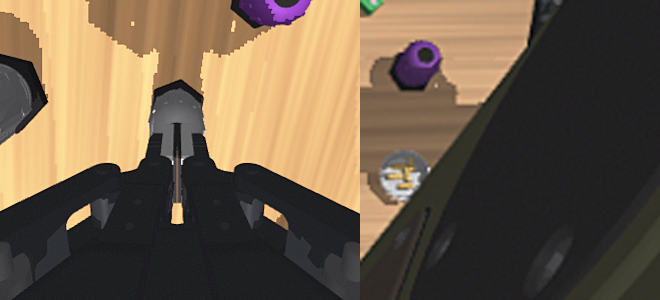

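```bash
python3 - <<'E'
from m import *
print(onz(get_calibration('wrist'),276,253,48))
E
```

```text
[ 580.18458746 -323.11814143   48.        ]
```

>>> apply_moves([
  [[0,0,0,0,0],[0,0,0,0,0],[0,0,0,0,0],[0,0,0,0,0],[0,0,0,0,0]],
])

```text
clock: 5.2
position: [580.7, -326.6, 10.8]
ee_rot: [-0.0, 0.66, 0.751, -0.0]
ft_force: [0.6, 0.1, 1.8]
grip_width: 0.71
gripper_force: 0.0
```

Converted, -140 mm / 200 = -0.7, -100 mm / 200 = -0.5.

>>> apply_moves([
  [[0,0,0,-0.1,0],[0,0,0,-0.3,0],[0,0,0,-0.5,0],[0,0,0,-0.7,0],[0,0,0,-0.7,0]],
])

```text
clock: 5.62
position: [586.0, -330.0, 160.7]
ee_rot: [0.008, 0.66, 0.751, 0.001]
ft_force: [1.9, -1.0, 2.2]
grip_width: 1.0
gripper_force: 0.0
```

```bash
python3 - <<'E'
from m import *
c=get_calibration('wrist');s=readout.read_state();im=shot('wrist','w6.png');print(s['position'],s['ee_rot'],s['grip_width'])
for r in rings(im,10): print(np.round(r,1),np.round(onz(c,r[0],r[1],48),1))
E
```

```text
[ 585.96296804 -329.95058181  160.67135043] [0.00822721 0.66000947 0.75121125 0.00120954] 0.9995006454168625
[316.3 274.9  12.8  26.9   1. ] [ 642.9 -414.7   48. ]
[270.5 189.2  13.2  13.4   0. ] [ 580.4 -324.5   48. ]
[148.4 182.1  21.4  23.8   0. ] [ 457.6 -332.9   48. ]
[391.   74.9   2.7   6.4   1. ] [ 677.1 -203.9   48. ]
[330.3  39.6   4.9   5.5   1. ] [ 616.4 -182.8   48. ]
[255.7  52.    4.    4.1   1. ] [ 551.7 -201.4   48. ]
```

View pics/w6.png

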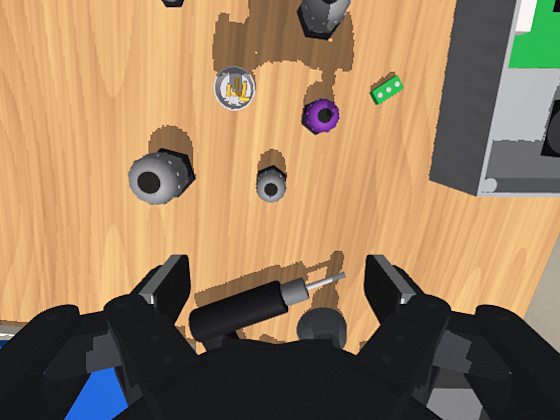

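The gland has not moved: the wrist camera still puts it at (580.4,-324.5). In the pictures the fingers closed over its top, so the fingertips seem to be higher than the reported TCP. I check fingertip height in the scene view.

```bash
python3 - <<'E'
from m import *
s=readout.read_state();print(s['position'],s['ee_rot'],s['ft_force'],s['grip_width'])
b=shot('scene','s7.png');a=shot('wrist','w7.png');
o=np.zeros((600,800,3),np.uint8);o[:560,:480]=cv2.resize(b[60:200,90:210],(480,560),interpolation=2);o[:400,480:800]=cv2.resize(a[220:420:,140:300],(320,400),interpolation=2)
cv2.imwrite('pics/c7.png',o[:,:,::-1])
c=get_calibration('scene');T=np.linalg.inv(np.array(c['cam_to_world']));f=210/np.tan(np.radians(c['fov_y']/2))
cw=get_calibration('wrist');Tw=np.linalg.inv(np.array(cw['cam_to_world']));fw=210/np.tan(np.radians(cw['fov_y']/2))
for dz in(0,13,30,50):
  for sy in(-46,46):
    p=np.append(s['position']+np.array([.992*sy,.125*sy,dz]),1)
    q=T@p;w=Tw@p
    print(dz,sy,np.round([f*q[0]/-q[2]+c['cx'],f*q[1]/q[2]+c['cy']],0),np.round([fw*w[0]/-w[2]+cw['cx'],fw*w[1]/w[2]+cw['cy']],0))
E
```

```text
[ 584.39724306 -328.94589897  157.09868119] [0.00593683 0.66003916 0.75120722 0.00088141] [ 0.49550227 -0.24910072 -0.34571763] 1.0029226452398767
0 -46 [147. 152.] [209. 242.]
0 46 [134. 173.] [354. 242.]
13 -46 [146. 147.] [204. 250.]
13 46 [133. 168.] [359. 250.]
30 -46 [145. 140.] [197. 263.]
30 46 [132. 161.] [368. 263.]
50 -46 [143. 132.] [186. 281.]
50 46 [130. 152.] [380. 282.]
```

View pics/c7.png

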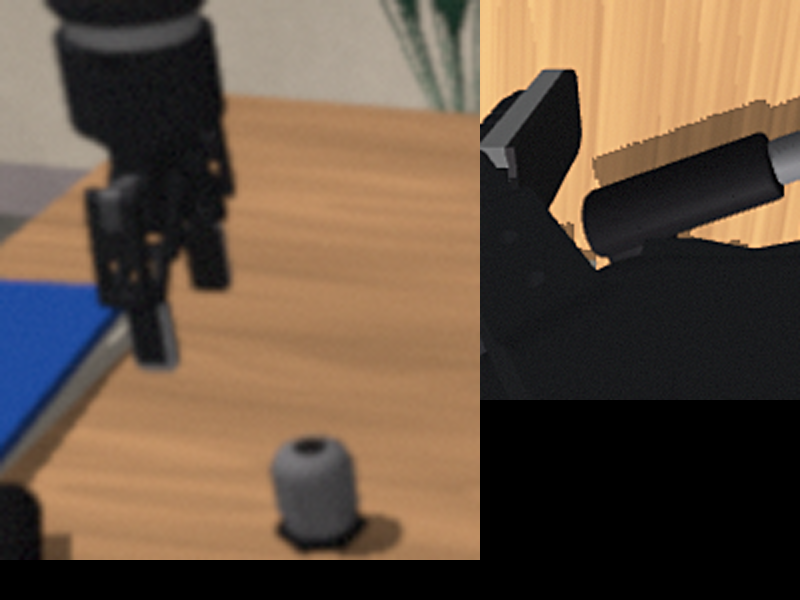

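In the crop the open fingertips sit at scene px (129,152) and (143,132). That is 50 mm above the reported TCP, against 13 mm expected, so the tips are really about 37 mm higher than reported, with no sideways error. I descend further in guarded steps.

Converted, 140 mm / 200 = 0.7, 120 mm / 200 = 0.6.

>>> apply_moves([
  [[0,0.015,-0.01,0.2,0],[0,0.025,-0.015,0.4,0],[0,0.025,-0.015,0.6,0],[0,0.025,-0.015,0.7,0],[0,0.025,-0.015,0.7,0]],
])

```text
clock: 6.18
position: [570.7, -318.0, 2.7]
ee_rot: [-0.008, 0.66, 0.751, -0.001]
ft_force: [-0.5, -0.1, -0.9]
grip_width: 1.003
gripper_force: 0.0
```

Converted, 20 mm / 200 = 0.1, 10 mm / 200 = 0.05.

>>> apply_moves([
  [[0,0,0,0.05,0],[0,0,0,0.1,0],[0,0,0,0.1,0],[0,0,0,0.1,0]],
])

```text
clock: 6.52
position: [577.5, -322.4, -8.6]
ee_rot: [0.0, 0.66, 0.751, 0.0]
ft_force: [0.3, -0.4, 0.2]
grip_width: 1.003
gripper_force: 0.0
```

Converted, 18 mm / 200 = 0.09, 9 mm / 200 = 0.045.

>>> apply_moves([
  [[0,-0.01,0.0125,0.045,0],[0,-0.01,0.0125,0.09,0],[0,-0.01,0.0125,0.09,0],[0.5,-0.01,0.0125,0.09,0],[1,-0.01,0.0125,0.09,0]],
], squeeze=30)

```text
clock: 6.93
position: [579.8, -323.7, -27.1]
ee_rot: [-0.0, 0.66, 0.751, -0.0]
ft_force: [0.1, 0.4, 0.3]
grip_width: 0.746
gripper_force: 0.0
```

>>> apply_moves([
  [[1,0,0,0,0],[1,0,0,0,0],[1,0,0,0,0],[1,0,0,0,0],[1,0,0,0,0]],
])

```text
clock: 7.35
position: [580.3, -324.0, -26.6]
ee_rot: [0.0, 0.66, 0.751, 0.0]
ft_force: [0.1, 0.3, 2.0]
grip_width: 0.372
gripper_force: 29.8
```

Converted, -90 mm / 200 = -0.45, -75 mm / 200 = -0.375.

>>> apply_moves([
  [[1,0,0,-0.075,0],[1,0,0,-0.225,0],[1,0.05,0,-0.375,0],[1,0.2,0.005,-0.45,0],[1,0.375,0.01,-0.45,0]],
], squeeze=40)

```text
clock: 7.77
position: [575.9, -252.1, 67.4]
ee_rot: [0.005, 0.661, 0.75, 0.001]
ft_force: [1.6, 1.3, -0.3]
grip_width: 0.371
gripper_force: 39.7
```

Converted, 200 mm / 200 = 1, 160 mm / 200 = 0.8.

>>> apply_moves([
  [[1,0.2,0.005,0,0],[1,0.4,0.015,0,0],[1,0.6,0.02,0,0],[1,0.8,0.025,0,0],[1,1,0.035,0,0]],
])

```text
clock: 8.18
position: [552.5, -48.2, 63.0]
ee_rot: [-0.0, 0.66, 0.751, -0.0]
ft_force: [-0.1, 0.7, -0.5]
grip_width: 0.376
gripper_force: 39.7
```

Converted, 163 mm / 200 = 0.815, 155 mm / 200 = 0.775.

>>> apply_moves([
  [[1,0.2,0.005,0,0],[1,0.4,0.015,0,0],[1,0.6,0.02,0,0],[1,0.775,0.03,0,0],[1,0.815,0.03,0,0]],
])

```text
clock: 8.6
position: [537.5, 117.6, 63.0]
ee_rot: [-0.001, 0.659, 0.752, 0.001]
ft_force: [0.4, -0.9, 0.6]
grip_width: 0.374
gripper_force: 39.7
```

>>> apply_moves([
  [[1,0,0,0,0],[1,0,0,0,0],[1,0,0,0,0]],
])

```text
clock: 8.85
position: [538.5, 111.4, 62.8]
ee_rot: [0.0, 0.66, 0.751, -0.0]
ft_force: [0.3, -0.6, 0.9]
grip_width: 0.371
gripper_force: 39.7
```

```bash
python3 - <<'E'
from m import *
s=readout.read_state();print(s['position'],s['ee_rot'],s['grip_width'],s['gripper_force'])
a=shot('scene','s8.png');c=get_calibration('wrist');b=shot('wrist','w8.png')
for r in rings(b,10): print(np.round(r,1),np.round(onz(c,r[0],r[1],6),1))
cv2.imwrite('pics/c8.png',np.hstack([cv2.resize(a[120:260,250:450],(400,280)),cv2.resize(b,(373,280))])[:,:,::-1])
E
```

```text
[538.48400672 111.39857174  62.82885   ] [ 1.88008067e-04  6.60223313e-01  7.51069264e-01 -3.20533508e-04] 0.37142478174520976 39.68991458415985
[276.7 299.3  30.2  33.7   0. ] [549.5  27.5   6. ]
[416.6 341.    9.6  28.3   1. ] [ 6.884e+02 -3.000e-01  6.000e+00]
[137.1 340.8   9.8  28.7   1. ] [422.3 -34.7   6. ]
[299.4 261.4   3.1   4.3   1. ] [564.5  67.7   6. ]
[280.1 204.4  60.6  78.7   1. ] [540.8 117.1   6. ]
[280.4 116.5  88.   92.4   0. ] [531.8 186.7   6. ]
[280.3 116.8  80.2  84.    1. ] [531.8 186.4   6. ]
```

View pics/c8.png

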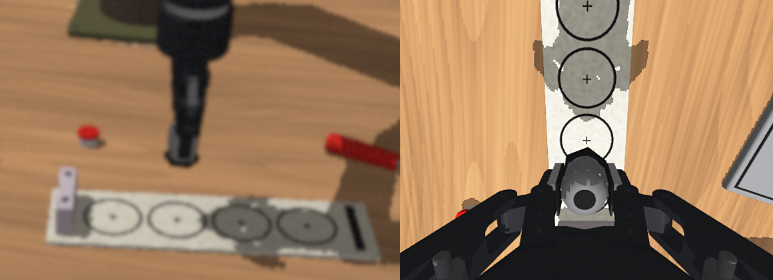

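>>> apply_moves([
  [[1,0.005,0.0125,0.125,0],[1,0.005,0.0125,0.25,0],[1,0.005,0.0125,0.325,0],[1,0.005,0.0125,0.36,0],[1,0.005,0.0125,0.375,0]],
])

```text
clock: 9.37
position: [540.0, 112.5, -13.4]
ee_rot: [-0.001, 0.661, 0.751, -0.001]
ft_force: [-0.5, 0.2, 0.0]
grip_width: 0.375
gripper_force: 39.7
```

Converted, 7.5 mm / 200 = 0.0375, 6 mm / 200 = 0.03.

>>> apply_moves([
  [[1,0,0,0.01,0],[1,0,0,0.02,0],[1,0,0,0.03,0],[1,0,0,0.0375,0],[1,0,0,0.0375,0]],
])

```text
clock: 9.78
position: [541.1, 113.9, -19.2]
ee_rot: [0.0, 0.66, 0.751, 0.0]
ft_force: [-1.0, -0.8, 0.2]
grip_width: 0.373
gripper_force: 39.7
```

Release and rise; then go to gland_24 (target 459.7,-148.6).

Converted, 1 mm / 200 = 0.005.

>>> apply_moves([
  [[1,0,0,0.005,0],[0.6,0,0,0.005,0],[0.3,0,0,0.005,0],[0,0,0,0.005,0],[0,0,0,0.005,0]],
])

```text
clock: 10.2
position: [540.9, 113.9, -20.5]
ee_rot: [0.0, 0.66, 0.751, 0.0]
ft_force: [0.0, -0.8, 0.2]
grip_width: 0.811
gripper_force: 0.0
```

Converted, -100 mm / 200 = -0.5, -85 mm / 200 = -0.425.

>>> apply_moves([
  [[0,0,0,0,0],[0,0,0,-0.1,0],[0,0,0,-0.25,0],[0,0,0,-0.425,0],[0,0,0,-0.5,0]],
])

```text
clock: 10.62
position: [542.9, 114.2, 83.1]
ee_rot: [0.002, 0.66, 0.751, 0.002]
ft_force: [1.6, 0.0, -0.3]
grip_width: 1.0
gripper_force: 0.0
```

Converted, -192 mm / 200 = -0.96, -154 mm / 200 = -0.77.

>>> apply_moves([
  [[0,-0.2,-0.075,0,0],[0,-0.39,-0.15,0,0],[0,-0.58,-0.225,0,0],[0,-0.77,-0.3,0,0],[0,-0.96,-0.375,0,0]],
])

```text
clock: 11.03
position: [490.4, -87.6, 79.7]
ee_rot: [0.0, 0.66, 0.752, 0.0]
ft_force: [1.2, -0.5, 0.1]
grip_width: 1.003
gripper_force: 0.0
```

Converted, -57 mm / 200 = -0.285, -50 mm / 200 = -0.25.

>>> apply_moves([
  [[0,-0.15,-0.075,0,0],[0,-0.25,-0.175,0,0],[0,-0.285,-0.185,0,0],[0,-0.285,-0.185,0,0]],
])

```text
clock: 11.37
position: [461.0, -149.1, 79.5]
ee_rot: [0.0, 0.661, 0.75, -0.0]
ft_force: [0.5, 0.5, -0.1]
grip_width: 0.998
gripper_force: 0.0
```

```bash
python3 - <<'E'
from m import *
s=readout.read_state();p=s['position'];print(s['clock'],p,s['ee_rot'],s['grip_width'])
q=s['ee_rot'];a=2*np.arctan2(q[2],q[1])-np.pi/2;y=np.array([np.cos(a),np.sin(a)]);x=np.array([-y[1],y[0]])
d=np.array([459.7,-148.6])-p[:2];print(x@d,y@d)
for n in('wrist','top'):
  c=get_calibration(n);im=shot(n,n+'9.png')
  for r in rings(im,8): 
    for h in(40,48):
      P=onz(c,r[0],r[1],h)
      if abs(r[2]-r[3])<4 and(np.hypot(P[0]-460,P[1]+148)<20 or np.hypot(P[0]-541,P[1]-112)<25): print(n,np.round(r,1),h,np.round(P,1))
E
```

```text
11.3667 [ 461.01218969 -149.14288684   79.49868615] [ 1.00944803e-04  6.61431796e-01  7.50005311e-01 -5.06332560e-05] 0.9983688520548246
0.7026723836072 -1.2340257018980878
wrist [274.8 215.8  12.4  12.7   0. ] 40 [ 459.6 -148.3   40. ]
wrist [274.8 215.8  12.4  12.7   0. ] 48 [ 459.3 -145.9   48. ]
top [363.  253.4   5.2   5.6   0. ] 40 [ 460.6 -148.8   40. ]
top [363.  253.4   5.2   5.6   0. ] 48 [ 459.7 -147.2   48. ]
top [228.  214.3   6.8   7.4   0. ] 40 [545.5 114.9  40. ]
top [228.  214.3   6.8   7.4   0. ] 48 [543.8 113.8  48. ]
```

>>> apply_moves([
  [[0,0.005,-0.005,0.15,0],[0,0.005,-0.005,0.325,0],[0,0.005,-0.005,0.45,0],[0,0.005,-0.005,0.5,0],[0,0.005,-0.005,0.525,0]],
])

```text
clock: 11.88
position: [460.0, -144.4, -27.6]
ee_rot: [-0.002, 0.659, 0.752, -0.0]
ft_force: [-0.5, 0.7, 0.0]
grip_width: 1.001
gripper_force: 0.0
```

Converted, 4 mm / 200 = 0.02.

>>> apply_moves([
  [[0,0,0,0.02,0],[0,0,0,0.02,0],[0.5,0,0,0.02,0],[1,0,0,0.02,0],[1,0,0,0.02,0]],
], squeeze=30)

```text
clock: 12.3
position: [461.5, -146.8, -28.7]
ee_rot: [0.001, 0.66, 0.751, 0.0]
ft_force: [0.4, 0.0, 0.7]
grip_width: 0.604
gripper_force: 0.0
```

>>> apply_moves([
  [[1,0,0,0,0],[1,0,0,0,0],[1,0,0,0,0],[1,0,0,0,0],[1,0,0,0,0]],
])

```text
clock: 12.72
position: [461.0, -146.8, -28.9]
ee_rot: [0.001, 0.66, 0.751, 0.0]
ft_force: [-0.3, 1.2, 5.9]
grip_width: 0.27
gripper_force: 29.3
```

Converted, -90 mm / 200 = -0.45, -75 mm / 200 = -0.375.

>>> apply_moves([
  [[1,0,0,-0.075,0],[1,0,0,-0.225,0],[1,0,0,-0.375,0],[1,0.05,0.04,-0.45,0],[1,0.2,0.14,-0.45,0]],
], squeeze=40)

```text
clock: 13.13
position: [485.3, -106.7, 64.1]
ee_rot: [0.004, 0.662, 0.75, 0.001]
ft_force: [1.1, -0.8, -0.3]
grip_width: 0.266
gripper_force: 39.2
```

Converted, 135 mm / 200 = 0.675, 130 mm / 200 = 0.65.

>>> apply_moves([
  [[1,0.17,0.105,0,0],[1,0.34,0.21,0,0],[1,0.51,0.315,0,0],[1,0.65,0.4,0,0],[1,0.675,0.42,0,0]],
])

```text
clock: 13.55
position: [551.8, 45.9, 60.7]
ee_rot: [0.0, 0.659, 0.752, 0.002]
ft_force: [-0.1, -0.9, -0.2]
grip_width: 0.268
gripper_force: 39.2
```

>>> apply_moves([
  [[1,0,0,0,0],[1,0,0,0,0],[1,0,0,0,0],[1,0,0,0,0]],
])

```text
clock: 13.88
position: [548.1, 39.9, 60.2]
ee_rot: [-0.0, 0.661, 0.751, -0.001]
ft_force: [0.1, -0.5, -0.9]
grip_width: 0.263
gripper_force: 39.2
```

Converted, 75 mm / 200 = 0.375, 72 mm / 200 = 0.36.

>>> apply_moves([
  [[1,0,0.01,0.125,0],[1,0,0.01,0.25,0],[1,0,0.01,0.325,0],[1,0,0.01,0.36,0],[1,0,0.01,0.375,0]],
])

```text
clock: 14.3
position: [549.7, 40.4, -15.8]
ee_rot: [-0.001, 0.661, 0.751, -0.001]
ft_force: [0.7, 0.0, -0.1]
grip_width: 0.268
gripper_force: 39.2
```

Converted, 7 mm / 200 = 0.035, 6 mm / 200 = 0.03.

>>> apply_moves([
  [[1,0,0,0.01,0],[1,0,0,0.02,0],[1,0,0,0.03,0],[1,0,0,0.035,0],[1,0,0,0.035,0]],
])

```text
clock: 14.72
position: [551.5, 41.6, -21.2]
ee_rot: [0.0, 0.66, 0.751, 0.0]
ft_force: [-0.3, -0.2, -0.3]
grip_width: 0.264
gripper_force: 39.2
```

Converted, 1.5 mm / 200 = 0.0075.

>>> apply_moves([
  [[1,0,0,0.0075,0],[0.6,0,0,0.0075,0],[0.3,0,0,0.0075,0],[0,0,0,0.0075,0],[0,0,0,0.0075,0]],
])

```text
clock: 15.13
position: [551.2, 41.7, -23.0]
ee_rot: [0.0, 0.66, 0.751, 0.0]
ft_force: [0.1, -0.5, 0.1]
grip_width: 0.81
gripper_force: 0.0
```

Converted, -103 mm / 200 = -0.515, -85 mm / 200 = -0.425.

>>> apply_moves([
  [[0,0,0,0,0],[0,0,0,-0.1,0],[0,0,0,-0.25,0],[0,0,0,-0.425,0],[0,0,0,-0.515,0]],
])

```text
clock: 15.55
position: [552.9, 41.6, 83.1]
ee_rot: [0.002, 0.66, 0.751, 0.001]
ft_force: [0.9, -1.0, -0.8]
grip_width: 1.002
gripper_force: 0.0
```

Converted, -190 mm / 200 = -0.95, -160 mm / 200 = -0.8.

>>> apply_moves([
  [[0,-0.2,0.035,0,0],[0,-0.4,0.07,0,0],[0,-0.6,0.105,0,0],[0,-0.8,0.14,0,0],[0,-0.95,0.165,0,0]],
])

```text
clock: 15.97
position: [609.4, -145.7, 80.2]
ee_rot: [0.001, 0.66, 0.751, 0.0]
ft_force: [0.1, 0.7, -0.3]
grip_width: 0.999
gripper_force: 0.0
```

Converted, -6 mm / 200 = -0.03.

>>> apply_moves([
  [[0,-0.03,0,0,0],[0,-0.03,0,0,0],[0,-0.03,0,0,0],[0,-0.03,0,0,0]],
])

```text
clock: 16.3
position: [608.1, -147.0, 79.6]
ee_rot: [-0.001, 0.66, 0.751, -0.0]
ft_force: [0.3, 0.2, -0.1]
grip_width: 1.002
gripper_force: 0.0
```

```bash
cat > chk.py <<'E'
from m import *
import sys
s=readout.read_state();p=s['position'];print(s['clock'],p,s['ee_rot'],s['grip_width'])
q=s['ee_rot'];a=2*np.arctan2(q[2],q[1])-np.pi/2;y=np.array([np.cos(a),np.sin(a)]);x=np.array([-y[1],y[0]])
d=np.array([float(sys.argv[1]),float(sys.argv[2])])-p[:2];print('tool x,y to go',x@d,y@d)
G=[(608,-149,56),(464,-329,64),(551,39,46),(541,112,54),(532,186,62),(523,259,70)]
for n in('wrist','top'):
  c=get_calibration(n);im=shot(n,n+sys.argv[3]+'.png')
  for r in rings(im,8):
    for g in G:
      P=onz(c,r[0],r[1],g[2])
      if r[3]<25 and abs(r[2]-r[3])<5 and np.hypot(P[0]-g[0],P[1]-g[1])<22: print(n,g,np.round(r,1),np.round(P,1))
E
python3 chk.py 608.2 -149.4 10
```

```text
16.3 [ 608.06316235 -147.03383836   79.5703572 ] [-9.49727830e-04  6.59838034e-01  7.51407254e-01 -7.66096347e-05] 1.0017640243414727
tool x,y to go -2.3640046255239957 -0.17008109855570494
wrist (608, -149, 56) [276.8 226.   22.5  23.7   0. ] [ 608.5 -148.9   56. ]
wrist (608, -149, 56) [255.6 206.3   2.7   4.    1. ] [ 591.5 -136.1   56. ]
top (541, 112, 54) [228.  214.3   6.1   6.7   0. ] [542.3 112.9  54. ]
top (551, 39, 46) [266.  212.3  12.3  14.9   0. ] [546.3  39.   46. ]
```

Converted, 104 mm / 200 = 0.52, 100 mm / 200 = 0.5.

>>> apply_moves([
  [[0,-0.0125,0,0.15,0],[0,-0.0125,0,0.325,0],[0,-0.0125,0,0.45,0],[0,-0.0125,0,0.5,0],[0,-0.0125,0,0.52,0]],
])

```text
clock: 16.82
position: [607.4, -149.2, -26.1]
ee_rot: [-0.002, 0.659, 0.752, -0.001]
ft_force: [-0.5, -0.1, 0.0]
grip_width: 1.0
gripper_force: 0.0
```

Converted, 3 mm / 200 = 0.015, -0.5 mm / 200 = -0.0025.

>>> apply_moves([
  [[0,-0.0025,0,0.015,0],[0,-0.0025,0,0.015,0],[0.5,-0.0025,0,0.015,0],[1,-0.0025,0,0.015,0],[1,-0.0025,0,0.015,0]],
], squeeze=30)

```text
clock: 17.23
position: [610.5, -151.8, -25.7]
ee_rot: [0.001, 0.66, 0.751, 0.0]
ft_force: [0.3, -0.9, -1.0]
grip_width: 0.605
gripper_force: 0.0
```

>>> apply_moves([
  [[1,0,0,0,0],[1,0,0,0,0],[1,0,0,0,0],[1,0,0,0,0],[1,0,0,0,0]],
])

```text
clock: 17.65
position: [610.3, -151.8, -25.9]
ee_rot: [0.001, 0.66, 0.751, 0.0]
ft_force: [-0.8, 0.0, 6.4]
grip_width: 0.48
gripper_force: 30.5
```

Converted, -95 mm / 200 = -0.475, -80 mm / 200 = -0.4.

>>> apply_moves([
  [[1,0,0,-0.075,0],[1,0,0,-0.225,0],[1,0,0,-0.4,0],[1,0.05,-0.005,-0.475,0],[1,0.2,-0.02,-0.475,0]],
], squeeze=40)

```text
clock: 18.07
position: [605.9, -116.6, 72.9]
ee_rot: [0.006, 0.661, 0.75, 0.002]
ft_force: [1.5, 0.2, -1.3]
grip_width: 0.482
gripper_force: 40.5
```

Converted, 200 mm / 200 = 1, 160 mm / 200 = 0.8.

>>> apply_moves([
  [[1,0.2,-0.02,0,0],[1,0.4,-0.04,0,0],[1,0.6,-0.06,0,0],[1,0.8,-0.08,0,0],[1,1,-0.1,0,0]],
])

```text
clock: 18.48
position: [553.9, 84.9, 68.0]
ee_rot: [0.0, 0.66, 0.751, 0.0]
ft_force: [0.8, -0.2, 0.2]
grip_width: 0.483
gripper_force: 40.5
```

Converted, 103 mm / 200 = 0.515, 95 mm / 200 = 0.475.

>>> apply_moves([
  [[1,0.2,-0.02,0,0],[1,0.375,-0.04,0,0],[1,0.475,-0.055,0,0],[1,0.515,-0.06,0,0],[1,0.515,-0.06,0,0]],
])

```text
clock: 18.9
position: [528.8, 185.8, 67.9]
ee_rot: [-0.0, 0.659, 0.752, -0.0]
ft_force: [0.2, 0.7, -0.8]
grip_width: 0.483
gripper_force: 40.5
```

>>> apply_moves([
  [[1,0,0,0,0],[1,0,0,0,0],[1,0,0,0,0]],
])

```text
clock: 19.15
position: [530.1, 182.5, 67.9]
ee_rot: [0.0, 0.661, 0.751, -0.0]
ft_force: [-0.2, -0.0, -0.1]
grip_width: 0.48
gripper_force: 40.5
```

Converted, 80 mm / 200 = 0.4, 76 mm / 200 = 0.38.

>>> apply_moves([
  [[1,0,0.005,0.125,0],[1,0,0.005,0.25,0],[1,0,0.005,0.34,0],[1,0,0.005,0.38,0],[1,0,0.005,0.4,0]],
])

```text
clock: 19.57
position: [529.9, 182.7, -13.6]
ee_rot: [-0.001, 0.661, 0.751, -0.001]
ft_force: [0.3, -0.0, -1.3]
grip_width: 0.48
gripper_force: 40.6
```

Converted, 7 mm / 200 = 0.035, 6 mm / 200 = 0.03.

>>> apply_moves([
  [[1,0,0,0.01,0],[1,0,0,0.02,0],[1,0,0,0.03,0],[1,0,0,0.035,0],[1,0,0,0.035,0]],
])

```text
clock: 19.98
position: [531.0, 184.3, -18.6]
ee_rot: [0.0, 0.66, 0.751, 0.0]
ft_force: [0.6, 0.2, -0.3]
grip_width: 0.482
gripper_force: 40.6
```

Converted, 1.3 mm / 200 = 0.0065.

>>> apply_moves([
  [[1,0,0,0.0065,0],[0.6,0,0,0.0065,0],[0.3,0,0,0.0065,0],[0,0,0,0.0065,0],[0,0,0,0.0065,0]],
])

```text
clock: 20.4
position: [530.6, 184.2, -20.4]
ee_rot: [0.0, 0.66, 0.751, -0.0]
ft_force: [-0.2, -0.9, -0.3]
grip_width: 0.884
gripper_force: 0.0
```

Converted, -105 mm / 200 = -0.525, -85 mm / 200 = -0.425.

>>> apply_moves([
  [[0,0,0,0,0],[0,0,0,-0.1,0],[0,0,0,-0.25,0],[0,0,0,-0.425,0],[0,0,0,-0.525,0]],
])

```text
clock: 20.82
position: [531.9, 184.5, 87.4]
ee_rot: [0.001, 0.66, 0.751, 0.001]
ft_force: [1.3, 0.5, 0.2]
grip_width: 1.0
gripper_force: 0.0
```

Converted, -195 mm / 200 = -0.975, -156 mm / 200 = -0.78.

>>> apply_moves([
  [[0,-0.195,-0.05,0,0],[0,-0.39,-0.1,0,0],[0,-0.585,-0.15,0,0],[0,-0.78,-0.2,0,0],[0,-0.975,-0.255,0,0]],
])

```text
clock: 21.23
position: [504.8, -17.3, 84.8]
ee_rot: [0.0, 0.66, 0.752, 0.0]
ft_force: [0.3, -0.7, -0.3]
grip_width: 0.998
gripper_force: 0.0
```

Converted, -195 mm / 200 = -0.975, -156 mm / 200 = -0.78.

>>> apply_moves([
  [[0,-0.195,-0.05,0,0],[0,-0.39,-0.1,0,0],[0,-0.585,-0.15,0,0],[0,-0.78,-0.2,0,0],[0,-0.975,-0.255,0,0]],
])

```text
clock: 21.65
position: [479.1, -217.6, 84.7]
ee_rot: [0.0, 0.66, 0.751, 0.0]
ft_force: [1.0, 1.0, 0.5]
grip_width: 1.002
gripper_force: 0.0
```

Converted, -108 mm / 200 = -0.54, -78 mm / 200 = -0.39.

>>> apply_moves([
  [[0,-0.195,-0.05,0,0],[0,-0.39,-0.1,0,0],[0,-0.54,-0.14,0,0],[0,-0.54,-0.14,0,0],[0,-0.54,-0.14,0,0]],
])

```text
clock: 22.07
position: [465.3, -328.3, 84.3]
ee_rot: [0.0, 0.661, 0.75, 0.0]
ft_force: [-0.5, 1.3, -0.2]
grip_width: 0.998
gripper_force: 0.0
```

```bash
python3 chk.py 463.7 -329 11
```

```text
22.0667 [ 465.33682023 -328.33277699   84.34746209] [1.46009116e-05 6.61395209e-01 7.50037582e-01 4.78986428e-05] 0.9984744525336494
tool x,y to go -0.4571932465964679 -1.707437068411409
top (464, -329, 64) [456.8 246.6  11.   12.    0. ] [ 465.  -329.6   64. ]
top (532, 186, 62) [189.4 219.5   9.4   9.9   0. ] [532.1 187.1  62. ]
top (532, 186, 62) [191.3 220.   14.3  15.6   1. ] [531.  183.3  62. ]
top (541, 112, 54) [229.5 218.4  19.2  19.9   0. ] [534.1 110.1  54. ]
top (551, 39, 46) [265.6 212.7  13.7  14.9   0. ] [545.5  39.7  46. ]
```

Converted, 106 mm / 200 = 0.53, 102 mm / 200 = 0.51.

>>> apply_moves([
  [[0,-0.0025,-0.0075,0.15,0],[0,-0.0025,-0.0075,0.325,0],[0,-0.0025,-0.0075,0.45,0],[0,-0.0025,-0.0075,0.51,0],[0,-0.0025,-0.0075,0.53,0]],
])

```text
clock: 22.58
position: [462.6, -323.5, -23.9]
ee_rot: [-0.003, 0.659, 0.752, 0.0]
ft_force: [0.7, 0.1, 0.1]
grip_width: 1.0
gripper_force: 0.0
```

Converted, 3 mm / 200 = 0.015.

>>> apply_moves([
  [[0,0,0,0.015,0],[0,0,0,0.015,0],[0.5,0,0,0.015,0],[1,0,0,0.015,0],[1,0,0,0.015,0]],
], squeeze=30)

```text
clock: 23.0
position: [465.1, -327.6, -23.2]
ee_rot: [0.001, 0.66, 0.751, -0.0]
ft_force: [-0.4, 0.0, 9.4]
grip_width: 0.605
gripper_force: 8.4
```

>>> apply_moves([
  [[1,0,0,0,0],[1,0,0,0,0],[1,0,0,0,0],[1,0,0,0,0]],
])

```text
clock: 23.33
position: [465.1, -327.7, -23.1]
ee_rot: [0.001, 0.66, 0.751, 0.0]
ft_force: [-0.5, 0.9, 7.5]
grip_width: 0.601
gripper_force: 31.3
```

Converted, -103 mm / 200 = -0.515, -80 mm / 200 = -0.4.

>>> apply_moves([
  [[1,0,0,-0.075,0],[1,0,0,-0.225,0],[1,0,0,-0.4,0],[1,0.05,0.01,-0.515,0],[1,0.2,0.045,-0.515,0]],
], squeeze=40)

```text
clock: 23.75
position: [472.8, -292.7, 84.4]
ee_rot: [0.007, 0.661, 0.75, -0.0]
ft_force: [2.1, -0.6, -0.6]
grip_width: 0.6
gripper_force: 42.1
```

>>> apply_moves([
  [[1,0.195,0.045,0,0],[1,0.39,0.09,0,0],[1,0.585,0.135,0,0],[1,0.78,0.18,0,0],[1,0.975,0.225,0,0]],
])

```text
clock: 24.17
position: [487.4, -85.5, 78.9]
ee_rot: [0.0, 0.66, 0.751, 0.0]
ft_force: [0.5, 0.0, -0.9]
grip_width: 0.6
gripper_force: 42.1
```

Converted, 195 mm / 200 = 0.975, 156 mm / 200 = 0.78.

>>> apply_moves([
  [[1,0.195,0.045,0,0],[1,0.39,0.09,0,0],[1,0.585,0.135,0,0],[1,0.78,0.18,0,0],[1,0.975,0.225,0,0]],
])

```text
clock: 24.58
position: [506.9, 113.9, 78.8]
ee_rot: [0.0, 0.66, 0.751, 0.0]
ft_force: [1.1, -0.1, -0.2]
grip_width: 0.601
gripper_force: 42.1
```

Converted, 147 mm / 200 = 0.735, 140 mm / 200 = 0.7.

>>> apply_moves([
  [[1,0.195,0.045,0,0],[1,0.39,0.09,0,0],[1,0.585,0.13,0,0],[1,0.7,0.155,0,0],[1,0.735,0.155,0,0]],
])

```text
clock: 25.0
position: [520.0, 266.3, 78.8]
ee_rot: [0.0, 0.659, 0.752, 0.002]
ft_force: [0.3, -0.3, -0.8]
grip_width: 0.6
gripper_force: 42.1
```

>>> apply_moves([
  [[1,0,0,0,0],[1,0,0,0,0],[1,0,0,0,0],[1,0,0,0,0]],
])

```text
clock: 25.33
position: [518.7, 259.9, 78.5]
ee_rot: [0.0, 0.661, 0.751, -0.001]
ft_force: [0.1, 0.2, -1.2]
grip_width: 0.6
gripper_force: 42.1
```

Converted, 88 mm / 200 = 0.44, 84 mm / 200 = 0.42.

>>> apply_moves([
  [[1,0,0.015,0.15,0],[1,0,0.015,0.3,0],[1,0,0.015,0.38,0],[1,0,0.015,0.42,0],[1,0,0.015,0.44,0]],
])

```text
clock: 25.75
position: [521.2, 260.5, -10.7]
ee_rot: [-0.001, 0.661, 0.751, -0.001]
ft_force: [-0.0, 0.6, -0.6]
grip_width: 0.599
gripper_force: 42.1
```

Converted, 7 mm / 200 = 0.035, 6 mm / 200 = 0.03.

>>> apply_moves([
  [[1,0,0,0.01,0],[1,0,0,0.02,0],[1,0,0,0.03,0],[1,0,0,0.035,0],[1,0,0,0.035,0]],
])

```text
clock: 26.17
position: [522.5, 262.4, -15.8]
ee_rot: [0.0, 0.66, 0.751, 0.001]
ft_force: [0.2, -0.4, -0.8]
grip_width: 0.595
gripper_force: 42.1
```

Converted, 1.3 mm / 200 = 0.0065.

>>> apply_moves([
  [[1,0,0,0.0065,0],[0.6,0,0,0.0065,0],[0.3,0,0,0.0065,0],[0,0,0,0.0065,0],[0,0,0,0.0065,0]],
])

```text
clock: 26.58
position: [522.1, 262.3, -17.6]
ee_rot: [0.0, 0.66, 0.751, 0.0]
ft_force: [0.5, -0.4, -0.6]
grip_width: 0.949
gripper_force: 0.0
```

Converted, -95 mm / 200 = -0.475, -55 mm / 200 = -0.275.

>>> apply_moves([
  [[0,0,0,0,0],[0,0,0,0,0],[0,0,0,-0.1,0],[0,0,0,-0.275,0],[0,0,0,-0.475,0]],
])

```text
clock: 27.0
position: [519.7, 261.2, 76.0]
ee_rot: [-0.001, 0.66, 0.751, -0.003]
ft_force: [1.5, 1.4, -0.5]
grip_width: 0.997
gripper_force: 0.0
```

Converted, -90 mm / 200 = -0.45, -60 mm / 200 = -0.3.

>>> apply_moves([
  [[0,0.05,-0.15,-0.125,0],[0,0.1,-0.3,-0.25,0],[0,0.1,-0.3,-0.45,0],[0,0.1,-0.3,-0.45,0],[0,0.1,-0.3,-0.45,0]],
])

```text
clock: 27.42
position: [461.4, 275.4, 170.3]
ee_rot: [0.001, 0.66, 0.751, 0.003]
ft_force: [-0.0, -0.1, -0.8]
grip_width: 1.006
gripper_force: 0.0
```

```bash
python3 chk.py 523 259 12; python3 - <<'E'
from m import *
s=shot('scene','s12.png');t=cv2.imread('pics/top12.png')[:,:,::-1]
cv2.imwrite('pics/c12.png',np.vstack([cv2.resize(s[170:260,260:450],(760,300)),cv2.resize(t[180:265,120:310],(760,300))])[:,:,::-1])
E
```

```text
27.4167 [461.36311868 275.37416442 170.27858354] [0.00130368 0.65977289 0.75145773 0.00305133] 1.0055621867934554
tool x,y to go -24.21170804507586 59.00009824799412
wrist (532, 186, 62) [328.1 282.6  14.6  16.2   0. ] [530.7 187.4  62. ]
wrist (523, 259, 70) [334.6 220.2  20.6  21.9   0. ] [522.6 261.4  70. ]
```

View pics/c12.png

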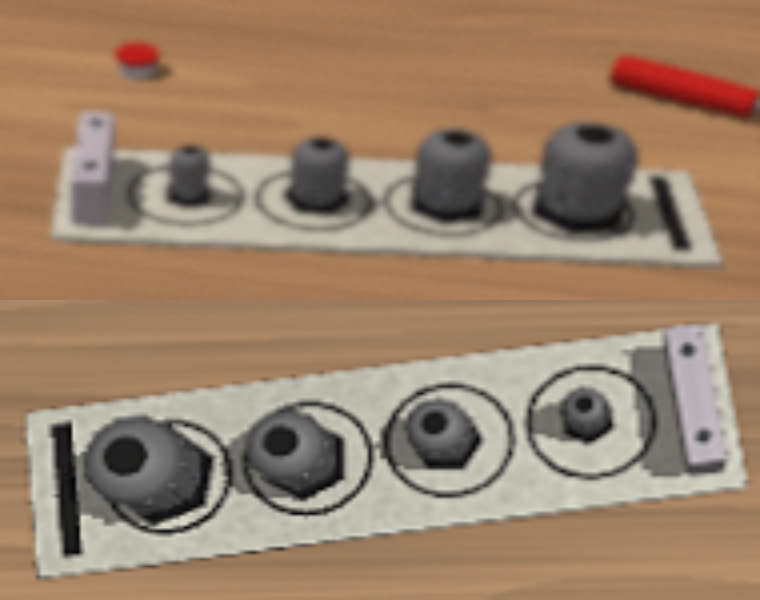

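All four glands stand upright in their rings in size order: the smallest beside the stop, the largest by the rubber strip. The measured offsets for the three larger ones are about 2 mm, and the smallest is centred by eye and by the release position. The arm is clear.

```bash
python3 -c "
from h import *
print(onz(get_calibration('top'),267,209.2,46))
print(ctrl.hand_in())"
```

```text
[552.57515336  36.88561434  46.        ]
the job is handed in; nothing more can be done
None
```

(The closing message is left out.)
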